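Find the corner on which a chuck plate rocks and wedge it steady

TASK

The aluminium chuck plate rocks because the support under one of its corners is worn: with the shut fingers press the coloured corner pads lightly (about 5 N, always under 25 N), one after another, until you feel the one that gives. Lay the orange wedge on the dark base and slide its nose in under that corner, along the diagonal, just until it takes up the gap without lifting or shifting the plate, and let go of it. Then press all four pads again lightly for a moment each in the order red, yellow, green, blue, so that it is proved that none gives any more, and leave the wedge in place and the other things alone.

Things in the scene. Friction and masses are not known exactly. Their poses are not given: they have to be found in the camera images.
- base: dark steel base, 180 x 180 x 16 mm, fixed; let into the desk by 0 to 4 mm, differently each time. Origin: centre of its underside, 16 mm below its flat top; x, y along its edges, z up. Under the plate four 14 mm brass rest buttons stand on it at x, y = +-33 mm (nearly hidden): three 12 mm high, one, a different one each time, 2 to 3 mm lower
- plate: loose aluminium chuck plate, 130 x 130 x 10 mm, 0.9 kg, on the buttons, 12 mm above the base's top. Corners clipped at 45 degrees: edges 24 mm long, square to the diagonal, 80 mm from the centre. Origin: centre of its underside; axes as the base's. Lies level unless pressed; 1.5 N on the unsupported pad tips it, 2.5 to 4 mm down there, and it swings back; other pads stand firm
- wedge_grip (a point): centre of the orange wedge's upright grip, to be taken across its 14 mm width (this point's y); the grip is 24 mm long (x), has black ribs and reaches from 15 to 48 mm above the wedge's underside, this point lying 34 mm above it. x towards the thin nose, z up. At the start the wedge stands on the desk, to the right of the base and beyond it
- wedge_nose (a point): middle of the nose's lower edge, on the flat underside, 52 mm ahead (x) of the grip's centre
- wedge: the orange wedge, 20 mm wide, 67 long, 0.12 kg; origin on its underside below the grip's centre, x to the nose. 9 mm thick at the nose, 1 mm more per 6 mm back, up to 15.5 mm: pushed in along a diagonal on the base it meets the clipped edge with the nose about 18 mm under the plate, and a button at 26 mm. It stays where it is left; 3 to 5 N of push lift or shift the plate
- pad_red: red round finger pad, 16 mm across, 4 mm high, fixed on the plate's top at its +x +y corner, 68 mm from the plate's centre. Origin: centre of its top face, 42 mm above the base's underside while the plate lies level
- pad_yellow: yellow round finger pad, 16 mm across, 4 mm high, fixed on the plate's top at its -x +y corner, 68 mm from the plate's centre. Origin: centre of its top face, 42 mm above the base's underside while the plate lies level
- pad_green: green round finger pad, 16 mm across, 4 mm high, fixed on the plate's top at its -x -y corner, 68 mm from the plate's centre. Origin: centre of its top face, 42 mm above the base's underside while the plate lies level
- pad_blue: blue round finger pad, 16 mm across, 4 mm high, fixed on the plate's top at its +x -y corner, 68 mm from the plate's centre. Origin: centre of its top face, 42 mm above the base's underside while the plate lies level
- loupe: folding loupe 45 x 30 x 14 mm, a bystander to leave alone; origin: centre of its underside
- tape: roll of amber tape 74 mm across, a bystander to leave alone; origin: centre of its underside
- blk: grey reference block 30 x 45 x 20 mm, a bystander to leave alone; origin: centre of its underside
Mind the look-alikes: they are no part of the job. Of the things that look like the wedge, the largest one is meant.

How it is judged (in metres and radians):
On the way, in this order (a step that is already met when the one before it is completed fails the run):
1. a corner pad is pressed with a finger (over 1.5 N) and is seen to give: its top goes down by more than 1.6 mm (((contact force between the fingers and pad_red above 1.5 N and z of pad_red in the frame of base below 0.0404 m) or (contact force between the fingers and pad_yellow above 1.5 N and z of pad_yellow in the frame of base below 0.0404 m) or (contact force between the fingers and pad_green above 1.5 N and z of pad_green in the frame of base below 0.0404 m) or (contact force between the fingers and pad_blue above 1.5 N and z of pad_blue in the frame of base below 0.0404 m))), for 0.1 s.
2. the wedge lies flat on the base with its nose under the plate (nose within 76 mm of the plate's centre), let go, and the plate lies level (horizontal distance between wedge_nose and plate below 0.076 m and z of wedge_nose in the frame of base between 0.0145 and 0.0185 m and angle between the z axis of wedge and the z axis of base, either way round below 0.06 rad and contact force between the fingers and wedge below 0.05 N and z of pad_red in the frame of base between 0.0408 and 0.0433 m and z of pad_yellow in the frame of base between 0.0408 and 0.0433 m and z of pad_green in the frame of base between 0.0408 and 0.0433 m and z of pad_blue in the frame of base between 0.0408 and 0.0433 m), for 0.2 s.
3. the red pad is pressed with more than 3 N, the wedge under the plate, and gives by less than 1 mm (contact force between the fingers and pad_red above 3 N and z of pad_red in the frame of base above 0.041 m and horizontal distance between wedge_nose and plate below 0.076 m and z of wedge_nose in the frame of base between 0.0145 and 0.0185 m and angle between the z axis of wedge and the z axis of base, either way round below 0.06 rad), for 0.15 s.
4. the yellow pad is pressed with more than 3 N, the wedge under the plate, and gives by less than 1 mm (contact force between the fingers and pad_yellow above 3 N and z of pad_yellow in the frame of base above 0.041 m and horizontal distance between wedge_nose and plate below 0.076 m and z of wedge_nose in the frame of base between 0.0145 and 0.0185 m and angle between the z axis of wedge and the z axis of base, either way round below 0.06 rad), for 0.15 s.
5. the green pad is pressed with more than 3 N, the wedge under the plate, and gives by less than 1 mm (contact force between the fingers and pad_green above 3 N and z of pad_green in the frame of base above 0.041 m and horizontal distance between wedge_nose and plate below 0.076 m and z of wedge_nose in the frame of base between 0.0145 and 0.0185 m and angle between the z axis of wedge and the z axis of base, either way round below 0.06 rad), for 0.15 s.
6. the blue pad is pressed with more than 3 N, the wedge under the plate, and gives by less than 1 mm (contact force between the fingers and pad_blue above 3 N and z of pad_blue in the frame of base above 0.041 m and horizontal distance between wedge_nose and plate below 0.076 m and z of wedge_nose in the frame of base between 0.0145 and 0.0185 m and angle between the z axis of wedge and the z axis of base, either way round below 0.06 rad), for 0.15 s.
At the end, for the whole second after the job is handed in: The wedge lies flat on the base, let go, its nose under the plate (within 76 mm of its centre); the plate is at rest, all four pad tops within 1.2 mm of their level height over the base, within 8 mm and 0.08 rad of where the base's centre and edges lie (all of step 2 and horizontal distance between plate and base below 0.008 m and angle between the x axis of plate and the x axis of base, either way round below 0.08 rad and linear speed of each of plate, wedge below 0.01 m/s); the robot touches nothing.
It fails at once if the fingers press on the plate or its pads with more than 25 N (contact force between the fingers and plate above 25 N).
It fails at once if the wedge is pushed against the plate with more than 25 N (contact force between wedge and plate above 25 N).
It fails at once if a bystander is moved by more than 20 mm (distance of any of loupe, tape, blk from where it was at the start of the episode above 0.02 m).
It also fails if it takes over 72 s, if anything falls off the work surface, if the arm or the gripper's body presses on something with over 40 N, if the wrist force passes 120 N, or if a joint passes its speed limit or range.

ROBOT

A 7-joint arm with a two-finger parallel gripper is mounted at the origin on the work surface; the furniture and walls round the work are solid. World frame = base frame: x ahead of the robot, y to its left, z up, the work surface at z = 0. Lengths are in mm, angles in rad, forces in N, time in s.
With the tool pointing down it reaches from about 425 to 875 mm from the base axis. Payload 8.4 kg.
Tool frame: the origin (TCP) lies at the very end of the fingers, on their centre line; the grasp point (between the pads) lies 19 mm behind it; z points along the fingers, y is the line along which they close (so a half turn about z gives the same grasp; the last joint's range is limited). The gripper opens to 85 mm and grips with 20 to 120 N. Pads are 22 mm wide; open, the fingers measure 114 mm over their backs; the gripper's body (76 mm by 85 mm) begins 54 mm behind the grasp point. The pads swing forward as they close: fully open they stand 13 mm farther back than shut.
Start: joints at [-1.277, 0.333, 0.04, 1.465, -0.013, 1.343, -0.059], TCP at [248.804, 600.467, 231.308] pointing down, gripper open.
Joint ranges: [-2.58, 2.58], [-0.38, 2.09], [-1.3, 1.39], [0.25, 2.4], [-1.5, 4.64], [0.08, 2.09], [-2.65, 2.65]. Speed limits (rad/s): [2.22, 2.22, 2.79, 2.79, 3.14, 3.14, 3.14].

INTERFACE

Orientations are given as a rotation vector (axis times angle).
In Python, from station import ctrl, optics, ticket gives the robot as it stands.
- The arm moves only by the tool move_arm, never from a script. Its argument "rows" is a list of rows, each a list of 3 entries, a list of its own where there are three numbers: the shift along the tool's x, y, z in mm, then the turn, a rotation vector about the tool's x, y, z in degrees, then the opening, from 0 (shut) to 1 (fully open). In form: [[[x, y, z], [wx, wy, wz], claw], ...]. A call has 1 to 10 rows; each row shifts and turns the commanded pose from where the row before left it, along the tool's axes as they then stand; what a row does not reach is not made up. A row lasts 1/12 s, in which the tool goes at most 41.7 mm and 7.16 degrees, less where a joint would pass 70% of its speed; a pose out of reach is approached as far as the arm can. A call with a gripper value outside its range is refused whole. The fingers move at their own pace and stop on an object; "squeeze" is the grip in N (left out, the last holds). Time passes only in rows, so rows that do not move let the fingers close. It gives the time, the measured TCP pose, the force, the opening and the grip force at its end, in the units of the state.
- ctrl.get_obs(): the state, without advancing time (a new reading comes with each control period).
- optics.capture(name): name is "scene" or "top" or "wrist"; returns (picture, depth): 400x640x3 uint8, red, green, blue; 400x640 float32, mm along the optical axis (not along the pixel's ray), 0 where there is no reading.
- optics.camera_info(name): a dict with "camera_matrix" (3x3 intrinsics, pixels), "pose" (4x4, takes a point from camera to world coordinates). Camera axes: x right, y down, z forward; pixel columns grow to the right and rows downward; lengths in mm; the calibration is good to about 2 mm. A picture is of the moment at which its call begins: read the wrist's pose just before it. camera_info takes no time and is no camera call; for the wrist camera it gives the pose at the moment of the call.
- ticket.job_done(): hands the job in; it is judged then, once.
The state is a dict: "time": time; "joint_positions": joint angles; "qvel": joint speeds; "effort": joint torques, N m; "eef_pos": TCP position; "ee_rot": TCP orientation; "ft_force": force on the tool from outside, world axes, zero at the start; "torque": the same for the moment, N m; "opening": finger opening in mm; "grip_force": force on a finger pad.
Only numpy, scipy, OpenCV 4.12 (cv2) and the standard library are available. Lean on these libraries where they do the work, as an engineer would, in place of code of your own. Each camera call takes 0.05 s, during which the arm holds its last target. There are 200 camera calls.

## Working session

There is one attempt and no reset: what is moved stays moved. The work goes in short steps, Python scripts to look and compute and a tool call to move; the robot and the scene stay as the last step left them, time stands still between calls to the robot, and variables do not carry over. Pictures are saved under pics/ and viewed, at most 10 in all, crops included, and the job is handed in when it is done.

Besides the shell and the picture viewer there is one more tool, called after "Emit:" in YAML: its name, and indented under it one key for each argument. move_arm: Moves the arm, as the interface text tells. Its arguments: {"type":"object","properties":{"rows":{"type":"array","items":{"type":"array"}},"squeeze":{"type":"number"}},"required":["rows"]}

```bash
mkdir -p pics; ls
python3 - <<'E'
from station import ctrl, optics
import cv2, numpy as np
o=ctrl.get_obs(); print(o)
ims=[]
for n in ("scene","top"):
    p,d=optics.capture(n); np.savez(f"{n}.npz",p=p,d=d)
    i=optics.camera_info(n); print(n,np.round(i["camera_matrix"],1).tolist(),np.round(i["pose"],3).tolist())
    cv2.imwrite(f"pics/{n}1.png",p[...,::-1])
E
```

```text
pics
{'time': 0.0, 'joint_positions': array([-1.27719322,  0.33391814,  0.03986629,  1.46628459, -0.01340157,
        1.34329136, -0.05850449]), 'qvel': array([-1.01663403e-03,  1.87991725e-04, -6.50674501e-04,  4.18408233e-04,
       -1.07700501e-05, -1.98484543e-03, -1.92100837e-03]), 'effort': array([-5.03880838e-04, -6.58569860e+01,  1.36501964e+00, -4.05549145e+01,
        1.67606631e-02,  1.27720935e-02,  8.83503071e-05]), 'eef_pos': array([248.65266341, 600.0617093 , 230.40995962]), 'ee_rot': array([-6.13036092e-01, -3.08098118e+00,  2.54698849e-03]), 'ft_force': array([ 0.30844631, -0.18872688, -0.04366498]), 'torque': array([ 0.01364078, -0.00045092, -0.03267894]), 'grip_force': 0.0, 'opening': 85.4160725875856}
scene [[409.0, 0.0, 319.5], [0.0, 409.0, 199.1], [0.0, 0.0, 1.0]] [[0.962, -0.149, 0.23, 332.359], [-0.273, -0.439, 0.856, -1047.13], [-0.027, -0.886, -0.463, 452.135], [0.0, 0.0, 0.0, 1.0]]
top [[388.6, 0.0, 316.4], [0.0, 388.6, 204.7], [0.0, 0.0, 1.0]] [[-0.014, -0.997, 0.073, 477.746], [-1.0, 0.014, -0.004, -316.974], [0.003, -0.073, -0.997, 904.587], [0.0, 0.0, 0.0, 1.0]]
```

View pics/top1.png

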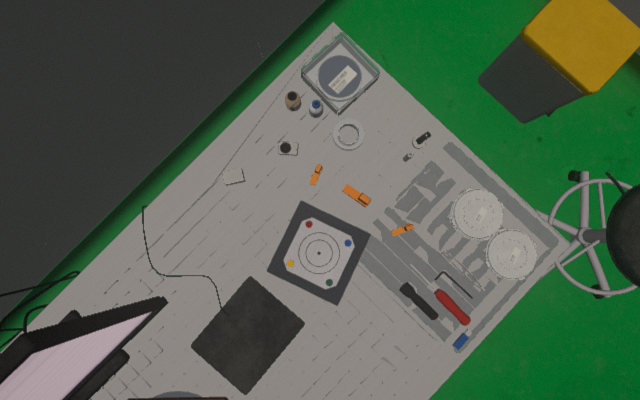

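View pics/scene1.png

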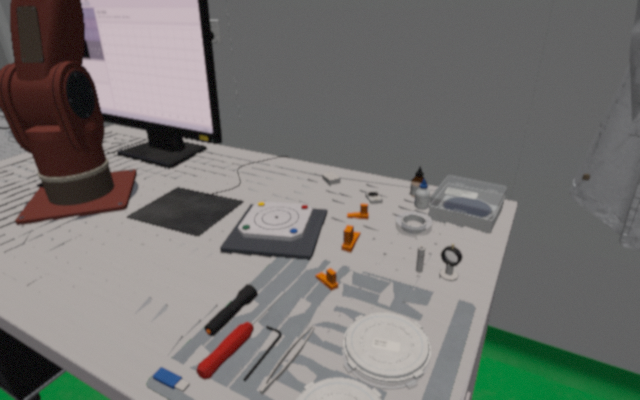

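The top view shows the plate at (319,253), with the pads at red (309,224), blue (348,243), yellow (290,263) and green (329,282). Three orange wedges could be the target: (316,174), (357,195) and (402,230). The largest is (357,195), and I'll check it in a close crop.

```bash
cat > h.py <<'E'
import numpy as np, cv2
from station import ctrl, optics
def cast(info,uv,z):
    K=info["camera_matrix"];T=np.array(info["pose"])
    uv=np.atleast_2d(np.array(uv,float)); r=np.c_[uv,np.ones(len(uv))]@np.linalg.inv(K).T@T[:3,:3].T
    return T[:3,3]+r*((z-T[2,3])/r[:,2])[:,None]
def blobs(p,lo,hi,amin=15):
    h=cv2.cvtColor(p,cv2.COLOR_RGB2HSV); m=cv2.inRange(h,np.array(lo),np.array(hi))
    n,l,s,c=cv2.connectedComponentsWithStats(m)
    return [(c[i],s[i,4],l==i) for i in range(1,n) if s[i,4]>=amin]
COL=dict(red=((0,120,60),(6,255,255)),yellow=((18,100,100),(32,255,255)),green=((50,60,20),(95,255,255)),blue=((100,100,40),(125,255,255)),orange=((8,150,100),(17,255,255)))
E
python3 - <<'E'
from h import *
z=np.load("top.npz");p,d=z["p"],z["d"]; i=optics.camera_info("top")
T=np.array(i["pose"]);K=i["camera_matrix"]
def dp(u,v):
    zz=d[int(round(v)),int(round(u))]; return (T@np.r_[np.linalg.inv(K)@[u,v,1]*zz,1])[:3]
for n in ("red","yellow","green","blue"):
    for c,a,m in blobs(p,*COL[n],8):
        if 270<c[0]<370 and 200<c[1]<310: print(n,c.round(1),a,cast(i,c,40).round(1),dp(*c).round(1))
for c,a,m in blobs(p,*COL["orange"],20):
    if not 150<c[1]<260: continue
    v,u=np.nonzero(m); P=np.array([dp(x,y) for x,y in zip(u,v)])
    t=P[P[:,2]>P[:,2].max()-8]
    box=cv2.minAreaRect(np.c_[u,v].astype(np.float32)); print("orange",c.round(1),a,P.mean(0).round(1),"zmax",P[:,2].max().round(1),"top",t.mean(0).round(1),box)
    print(cast(i,cv2.boxPoints(box),8).round(0).tolist())
m=cv2.inRange(p,(0,0,0),(80,80,80));m[:200]=0;m[305:]=0;m[:,:265]=0;m[:,372:]=0
print(cv2.minAreaRect(np.argwhere(m)[:,::-1].astype(np.float32)))
s=np.load("scene.npz")["p"][180:300,220:400]
cv2.imwrite("pics/crop.png",np.hstack([cv2.resize(p[150:310,260:420],(380,380),interpolation=2),cv2.resize(s,(400,267),interpolation=2)[:,:,:] if 0 else cv2.resize(s,(420,380),interpolation=2)])[...,::-1])
E
```

```text
red [308.4 223.7] 29 [[ 498.7 -301.7   40. ]] [ 498.8 -301.7   38.9]
yellow [289.7 263. ] 40 [[ 412.8 -259.3   40. ]] [ 412.9 -259.4   41.7]
green [328.7 282.2] 26 [[ 369.6 -344.7   40. ]] [ 369.2 -344.8   37.3]
blue [347.4 242.7] 29 [[ 455.4 -387.6   40. ]] [ 455.4 -387.6   39.7]
orange [315.6 174.8] 105 [ 611.6 -319.2   16.3] zmax 38.2 top [ 624.2 -324.7   34. ] ((315.6855773925781, 174.5824737548828), (5.3813347816467285, 20.20539093017578), 23.962491989135742)
[[595.0, -304.0, 8.0], [638.0, -324.0, 8.0], [632.0, -335.0, 8.0], [589.0, -315.0, 8.0]]
orange [356.2 194.8] 231 [ 563.6 -410.9   23.3] zmax 51.4 top [ 552.9 -426.6   48. ] ((356.2348937988281, 194.66441345214844), (28.181577682495117, 9.175397872924805), 34.99202346801758)
[[576.0, -380.0, 8.0], [593.0, -393.0, 8.0], [555.0, -445.0, 8.0], [537.0, -433.0, 8.0]]
orange [408.8 226.6] 39 [ 489.2 -526.4   33.3] zmax 39.8 top [ 488.2 -526.3   36.7] ((408.9000549316406, 226.30003356933594), (5.813776969909668, 6.708203315734863), 63.43495178222656)
[[493.0, -523.0, 8.0], [500.0, -537.0, 8.0], [488.0, -543.0, 8.0], [481.0, -528.0, 8.0]]
orange [398.2 230.8] 73 [ 480.3 -506.8   11.9] zmax 17.0 top [ 481.1 -508.5   12.6] ((398.0172424316406, 230.79310607910156), (5.570859909057617, 12.812978744506836), 68.19859313964844)
[[481.0, -491.0, 8.0], [492.0, -519.0, 8.0], [480.0, -523.0, 8.0], [469.0, -496.0, 8.0]]
((317.4971618652344, 254.38101196289062), (78.93212127685547, 134.49862670898438), 25.201122283935547)
```

View pics/crop.png

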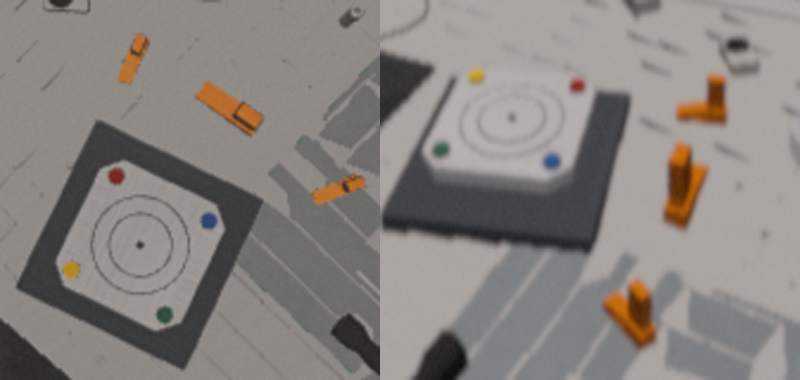

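The target wedge is confirmed at crop (230,107): it's the largest, with the grip at its far right end and the nose towards the upper left. Next I'll check what stands between the arm's start and the work, since the monitor may be in the way.

Run:
```python
from h import *
from scipy.spatial.transform import Rotation as R
o=ctrl.get_obs(); print(R.from_rotvec(o["ee_rot"]).as_matrix().round(3).tolist())
P=[]
for n in ("top","scene"):
    z=np.load(n+".npz");d=z["d"];i=optics.camera_info(n);T=np.array(i["pose"]);K=i["camera_matrix"]
    v,u=np.nonzero(d>0);q=(np.c_[u,v,np.ones(len(u))]@np.linalg.inv(K).T)*d[v,u][:,None]
    P.append(q@T[:3,:3].T+T[:3,3])
for n,P in zip("ts",P):
    print(n)
    for x in range(-100,800,100):
        r=[]
        for y in range(-600,800,100):
            s=P[(abs(P[:,0]-x-50)<50)&(abs(P[:,1]-y-50)<50)]
            r.append(int(s[:,2].max()) if len(s)>3 else -999)
        print(x,r)
```

```text
[[-0.924, 0.383, -0.0], [0.383, 0.924, -0.001], [-0.0, -0.001, -1.0]]
t
-100 [-999, -999, -999, -999, -999, -999, -999, -999, -999, -999, -999, -999, -999, -999]
0 [-999, -999, -999, -999, -999, -999, -999, -999, -999, -999, -999, -999, -999, -999]
100 [10, 10, 7, 6, 15, 15, 13, 207, 18, -999, -999, -999, -428, -383]
200 [29, 8, 6, 7, 11, 8, 425, 351, 64, 65, -2, -999, -999, -574]
300 [33, 15, 42, 39, 10, 462, 465, 7, 17, 38, -141, -326, -263, -360]
400 [39, 36, 43, 41, 7, 6, 7, 6, 1, -999, -999, -239, -231, -360]
500 [9, 51, 42, 40, 23, 8, 8, 3, -999, -999, -193, -107, -231, -999]
600 [70, 22, 38, 18, 23, 7, 2, -999, -999, -115, 26, -102, -999, -999]
700 [55, 59, 72, 79, 5, 1, -999, -999, 95, 154, 28, -999, -999, -999]
s
-100 [-999, 1, 3, 3, 13, 429, 442, -999, -999, 277, 6, 4, 0, -999]
0 [2, 6, 3, 3, 12, 441, 442, 12, 433, 434, 7, 3, -1, -999]
100 [7, 6, 3, 3, 12, 12, 12, 432, 433, 14, 5, -999, -999, -999]
200 [26, 5, 2, 3, 8, 3, 431, 432, 66, 0, -999, -999, -999, -999]
300 [29, 12, 39, 35, 5, 430, 430, 4, 13, -999, -999, -999, 401, 414]
400 [36, 34, 39, 38, 3, 2, 4, 0, -1, -999, -999, 413, 414, 414]
500 [6, 47, 37, 38, 19, 4, 4, -1, -999, -999, 402, 413, 406, -999]
600 [69, 19, 33, 15, 20, 1, -1, -999, -999, 401, 411, 408, -999, -999]
700 [51, 54, 69, 76, 2, -1, -999, -999, 409, 410, 410, -999, -999, -999]
```

Run:
```python
from h import *
for n in ("top","scene"):
    z=np.load(n+".npz");d=z["d"];i=optics.camera_info(n);T=np.array(i["pose"]);K=i["camera_matrix"]
    v,u=np.nonzero(d>0);q=(np.c_[u,v,np.ones(len(u))]@np.linalg.inv(K).T)*d[v,u][:,None]
    P=q@T[:3,:3].T+T[:3,3]
    m=(P[:,2]>60)&(P[:,0]<600)&(P[:,0]>-150)&(P[:,1]>-350)
    P=P[m];u=u[m];v=v[m]
    k,inv=np.unique((P[:,:2]//50).astype(int),axis=0,return_inverse=True)
    print(n,len(P)); print(' '.join(f"{a*50},{b*50}:{int(P[inv==j,2].min())}-{int(P[inv==j,2].max())}" for j,(a,b) in enumerate(k) if (inv==j).sum()>5))
p,d=optics.capture("wrist");cv2.imwrite("pics/w1.png",p[...,::-1])
```

```text
top 9117
150,100:99-205 150,150:103-207 200,50:101-250 200,100:99-333 250,0:101-277 250,50:99-425 250,100:265-351 250,300:60-65 300,-50:102-423 300,0:104-465 300,50:300-436 350,-50:101-462 350,0:106-465
scene 37830
-100,-100:62-282 -100,-50:60-319 -100,0:318-321 -50,-100:60-303 -50,-50:186-429 -50,0:393-442 -50,350:257-277 0,-100:60-328 0,-50:89-441 0,0:432-442 0,250:97-160 0,300:95-434 0,350:235-319 50,-100:62-312 50,-50:60-440 50,0:60-439 50,50:304-438 50,200:97-179 50,250:96-433 50,300:146-433 100,150:96-221 100,200:96-433 100,250:61-433 150,100:96-242 150,150:96-432 150,200:60-432 150,250:60-68 200,50:96-280 200,100:95-431 200,150:240-432 200,200:60-66 250,0:94-317 250,50:93-431 250,100:247-431 300,-50:96-430 300,0:93-430 300,50:267-430 350,-50:99-430 350,0:117-430 350,650:73-401 350,700:62-414 400,600:73-363 400,650:60-414 400,700:60-414 450,550:70-413 450,600:60-414 450,650:90-410 500,500:73-406 500,550:60-413 500,600:73-406 550,450:61-402 550,500:60-412 550,550:64-412
```

View pics/w1.png

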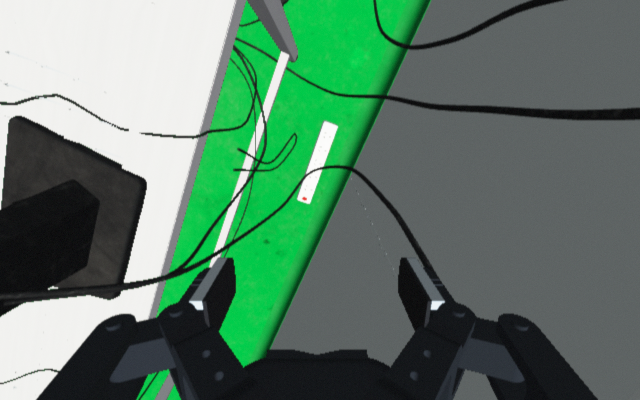

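Emit:
move_arm:
  rows:
    - [[0,0,-36],[0,0,0],0]
    - [[0,0,-36],[0,0,0],0]
    - [[0,0,-36],[0,0,0],0]
    - [[0,0,-36],[0,0,0],0]
    - [[0,0,-36],[0,0,0],0]
    - [[0,0,-36],[0,0,0],0]
    - [[0,0,-36],[0,0,0],0]
    - [[0,0,-36],[0,0,0],0]
    - [[0,0,0],[0,0,0],0]

```text
time: 0.9
eef_pos: [248.9, 600.6, 526.8]
ee_rot: [0.613, 3.08, 0.015]
ft_force: [-0.3, -1.1, 0.9]
opening: 0.4
grip_force: 0.0
```

Emit:
move_arm:
  rows:
    - [[-30,-23.5,0],[0,0,0],0]
    - [[-30,-23.5,0],[0,0,0],0]
    - [[-30,-23.5,0],[0,0,0],0]
    - [[-30,-23.5,0],[0,0,0],0]
    - [[-30,-23.5,0],[0,0,0],0]
    - [[-30,-23.5,0],[0,0,0],0]
    - [[-30,-23.5,0],[0,0,0],0]
    - [[-30,-23.5,0],[0,0,0],0]
    - [[-30,-23.5,0],[0,0,0],0]

```text
time: 1.65
eef_pos: [417.8, 299.8, 519.2]
ee_rot: [-0.613, -3.081, -0.0]
ft_force: [0.5, 1.2, -1.0]
opening: -0.1
grip_force: 0.0
```

Emit:
move_arm:
  rows:
    - [[-26,-30,0],[0,0,0],0]
    - [[-26,-30,0],[0,0,0],0]
    - [[-26,-30,0],[0,0,0],0]
    - [[-26,-30,0],[0,0,0],0]
    - [[-26,-30,0],[0,0,0],0]
    - [[-26,-30,0],[0,0,0],0]
    - [[-26,-30,0],[0,0,0],0]
    - [[-26,-30,0],[0,0,0],0]

```text
time: 2.32
eef_pos: [517.6, -1.7, 519.4]
ee_rot: [0.613, 3.081, 0.001]
ft_force: [1.0, 0.6, 0.0]
opening: -0.0
grip_force: 0.0
```

Emit:
move_arm:
  rows:
    - [[-12,-35.6,0],[0,0,0],0]
    - [[-12,-35.6,0],[0,0,0],0]
    - [[-12,-35.6,0],[0,0,0],0]
    - [[-12,-35.6,0],[0,0,0],0]
    - [[-12,-35.6,0],[0,0,0],0]
    - [[-12,-35.6,0],[0,0,0],0]
    - [[-12,-35.6,0],[0,0,0],0]
    - [[-12,-35.6,0],[0,0,0],0]
    - [[0,0,0],[0,0,0],0]

```text
time: 3.07
eef_pos: [493.9, -306.9, 518.2]
ee_rot: [-0.629, -3.076, 0.005]
ft_force: [-0.7, -0.3, 1.0]
opening: -0.1
grip_force: 0.0
```

Emit:
move_arm:
  rows:
    - [[0,0,27],[0,0,7],0]
    - [[0,0,27],[0,0,7],0]
    - [[0,0,27],[0,0,7],0]
    - [[0,0,27],[0,0,7],0]
    - [[0,0,27],[0,0,7],0]
    - [[0,0,27],[0,0,7],0]
    - [[0,0,27],[0,0,7],0]
    - [[0,0,27],[0,0,7],0]

```text
time: 3.73
eef_pos: [497.0, -299.1, 301.9]
ee_rot: [-1.995, -2.427, -0.0]
ft_force: [0.0, -0.7, 0.6]
opening: -0.0
grip_force: 0.0
```

Emit:
move_arm:
  rows:
    - [[0,0,27],[0,0,7],0]
    - [[0,0,27],[0,0,7],0]
    - [[0,0,27],[0,0,7],0]
    - [[0,0,27],[0,0,7],0]
    - [[0,0,27],[0,0,7],0]
    - [[0,0,20],[0,0,7],0]
    - [[0,0,20],[0,0,7],0]
    - [[0,0,0],[0,0,0],0]

```text
time: 4.4
eef_pos: [495.3, -297.8, 124.5]
ee_rot: [-2.818, -1.38, 0.007]
ft_force: [-0.9, 0.1, -0.7]
opening: -0.1
grip_force: 0.0
```

```bash
cat >> h.py <<'E'
from scipy.spatial.transform import Rotation as Ro
def delta(tx,ty):
    "tool shift to reach world x,y (tool down), with current pose"
    o=ctrl.get_obs(); M=Ro.from_rotvec(o["ee_rot"]).as_matrix()
    e=o["eef_pos"]; print("pos",e.round(1),"ydir deg",np.degrees(np.arctan2(M[1,1],M[0,1])).round(1),"tilt",np.degrees(np.arccos(-M[2,2])).round(2),"F",o["ft_force"].round(2))
    return (M.T@np.array([tx-e[0],ty-e[1],0])).round(1)
E
python3 - <<'E'
from h import *
print(delta(498.7,-301.7)); print(ctrl.get_obs()["joint_positions"].round(2))
p,d=optics.capture("wrist");i=optics.camera_info("wrist");cv2.imwrite("pics/w2.png",p[...,::-1])
for n in COL:
    for c,a,m in blobs(p,*COL[n],60): print(n,c.round(1),a,cast(i,c,40).round(1))
E
```

```text
pos [ 495.3 -297.8  124.5] ydir deg -37.8 tilt 0.34 F [-0.91  0.11 -0.75]
[-1.  5. -0.]
[-0.35  0.42  1.02  1.81 -0.39  1.14  0.14]
red [323.8 208.1] 237 [[ 500. -303.   40.]]
yellow [216.2 228. ] 242 [[ 413.8 -260.5   40. ]]
green [623.8 373.8] 711 [[ 640.7 -645.    40. ]]
orange [430.9 137.6] 697 [[ 602.5 -306.8   40. ]]
orange [466.1 136.5] 261 [[ 624.9 -322.8   40. ]]
orange [443.8 235.1] 1037 [[ 569.  -387.3   40. ]]
orange [457.  279.7] 359 [[ 556.2 -435.    40. ]]
```

View pics/w2.png

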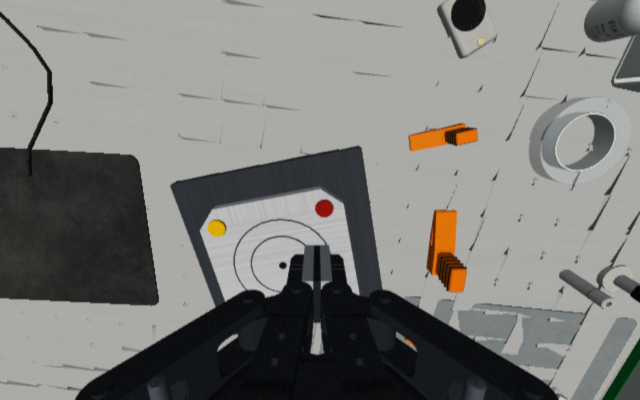

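The wrist view agrees with the top view: red (324,208), yellow (216,228), target wedge (444,235) with its ribbed grip at (457,280). Pressing red first.

Emit:
move_arm:
  rows:
    - [[-0.5,3,24],[0,0,0],0]
    - [[-0.5,3,24],[0,0,0],0]
    - [[0,0,20],[0,0,0],0]
    - [[0,0,7],[0,0,0],0]
    - [[0,0,2],[0,0,0],0]
    - [[0,0,0],[0,0,0],0]
    - [[0,0,0],[0,0,0],0]

```text
time: 5.03
eef_pos: [502.2, -304.5, 53.0]
ee_rot: [2.816, 1.39, 0.002]
ft_force: [-0.1, -0.1, -0.3]
opening: -0.1
grip_force: 0.0
```

Emit:
move_arm:
  rows:
    - [[0,0,1],[0,0,0],0]
    - [[0,0,1],[0,0,0],0]
    - [[0,0,1],[0,0,0],0]
    - [[0,0,0],[0,0,0],0]
    - [[0,0,0],[0,0,0],0]

```text
time: 5.45
eef_pos: [501.4, -303.9, 48.4]
ee_rot: [2.818, 1.39, 0.0]
ft_force: [-0.1, 0.0, 0.6]
opening: 0.3
grip_force: 0.0
```

Emit:
move_arm:
  rows:
    - [[-0.5,-2,1],[0,0,0],0]
    - [[0,0,1],[0,0,0],0]
    - [[0,0,1],[0,0,0],0]
    - [[0,0,1],[0,0,0],0]
    - [[0,0,0],[0,0,0],0]
    - [[0,0,0],[0,0,0],0]

```text
time: 5.95
eef_pos: [499.5, -303.1, 44.2]
ee_rot: [-2.818, -1.389, 0.0]
ft_force: [0.3, 0.2, -0.7]
opening: 0.0
grip_force: 0.0
```

Emit:
move_arm:
  rows:
    - [[0,0,1],[0,0,0],0]
    - [[0,0,0],[0,0,0],0]
    - [[0,0,0],[0,0,0],0]

```text
time: 6.2
eef_pos: [499.4, -303.1, 43.3]
ee_rot: [-2.818, -1.389, 0.0]
ft_force: [0.0, -0.4, -0.6]
opening: 0.1
grip_force: 0.0
```

Emit:
move_arm:
  rows:
    - [[0,0,1],[0,0,0],0]
    - [[0,0,0],[0,0,0],0]
    - [[0,0,0],[0,0,0],0]

```text
time: 6.45
eef_pos: [499.4, -303.1, 42.3]
ee_rot: [-2.818, -1.389, 0.0]
ft_force: [-0.2, -0.9, -0.1]
opening: 0.1
grip_force: 0.0
```

Emit:
move_arm:
  rows:
    - [[0,0,1],[0,0,0],0]
    - [[0,0,0],[0,0,0],0]
    - [[0,0,0],[0,0,0],0]

```text
time: 6.7
eef_pos: [499.5, -303.1, 41.3]
ee_rot: [2.818, 1.389, -0.0]
ft_force: [0.4, -0.8, -0.4]
opening: 0.4
grip_force: 0.0
```

Emit:
move_arm:
  rows:
    - [[0,0,0.5],[0,0,0],0]
    - [[0,0,0],[0,0,0],0]
    - [[0,0,0],[0,0,0],0]

```text
time: 6.95
eef_pos: [499.5, -303.1, 40.8]
ee_rot: [-2.818, -1.389, 0.0]
ft_force: [-0.6, 0.1, 0.1]
opening: 0.0
grip_force: 0.0
```

Emit:
move_arm:
  rows:
    - [[0,0,0.5],[0,0,0],0]
    - [[0,0,0],[0,0,0],0]
    - [[0,0,0],[0,0,0],0]

```text
time: 7.2
eef_pos: [499.5, -303.1, 40.3]
ee_rot: [-2.818, -1.389, 0.0]
ft_force: [0.5, 0.2, 0.7]
opening: -0.0
grip_force: 0.0
```

Emit:
move_arm:
  rows:
    - [[0,0,0.5],[0,0,0],0]
    - [[0,0,0],[0,0,0],0]
    - [[0,0,0],[0,0,0],0]

```text
time: 7.45
eef_pos: [499.5, -303.1, 39.8]
ee_rot: [-2.818, -1.389, 0.0]
ft_force: [-0.4, 1.1, -0.1]
opening: 0.3
grip_force: 0.0
```

Emit:
move_arm:
  rows:
    - [[0,0,0.5],[0,0,0],0]
    - [[0,0,0],[0,0,0],0]
    - [[0,0,0],[0,0,0],0]

```text
time: 7.7
eef_pos: [499.5, -303.1, 39.4]
ee_rot: [2.818, 1.389, 0.0]
ft_force: [0.2, 0.4, 0.7]
opening: -0.1
grip_force: 0.3
```

Emit:
move_arm:
  rows:
    - [[0,0,0.5],[0,0,0],0]
    - [[0,0,0],[0,0,0],0]
    - [[0,0,0],[0,0,0],0]

```text
time: 7.95
eef_pos: [499.6, -303.2, 39.3]
ee_rot: [-2.818, -1.389, -0.001]
ft_force: [-2.4, 1.8, 6.4]
opening: 0.0
grip_force: 3.3
```

Red is firm: 6.4 N at z = 39.3, which puts the level pad top at about 39.4. Next is yellow.

Emit:
move_arm:
  rows:
    - [[0,0,-8],[0,0,0],0]
    - [[-6.1,-31.5,0],[0,0,0],0]
    - [[-6.1,-31.5,0],[0,0,0],0]
    - [[-6.1,-31.5,0],[0,0,0],0]
    - [[0,0,0],[0,0,0],0]
    - [[0,0,4],[0,0,0],0]
    - [[0,0,3],[0,0,0],0]
    - [[0,0,0],[0,0,0],0]
    - [[0,0,0],[0,0,0],0]

```text
time: 8.7
eef_pos: [414.0, -260.8, 39.8]
ee_rot: [2.817, 1.389, -0.001]
ft_force: [-0.1, -0.7, 1.0]
opening: 0.0
grip_force: 0.0
```

Emit:
move_arm:
  rows:
    - [[0,0,0.5],[0,0,0],0]
    - [[0,0,0.5],[0,0,0],0]
    - [[0,0,0],[0,0,0],0]
    - [[0,0,0],[0,0,0],0]

```text
time: 9.03
eef_pos: [413.8, -260.8, 39.2]
ee_rot: [2.817, 1.388, -0.0]
ft_force: [-1.2, 0.3, 6.0]
opening: 0.1
grip_force: 2.9
```

Emit:
move_arm:
  rows:
    - [[0,0,-8],[0,0,0],0]
    - [[-31.3,5.8,0],[0,0,0],0]
    - [[-31.3,5.8,0],[0,0,0],0]
    - [[-31.3,5.8,0],[0,0,0],0]
    - [[0,0,0],[0,0,0],0]
    - [[0,0,4],[0,0,0],0]
    - [[0,0,3],[0,0,0],0]
    - [[0,0,0],[0,0,0],0]
    - [[0,0,0],[0,0,0],0]

```text
time: 9.78
eef_pos: [370.6, -344.0, 39.5]
ee_rot: [-2.816, -1.392, 0.0]
ft_force: [0.1, -0.6, 0.0]
opening: -0.0
grip_force: 0.0
```

Emit:
move_arm:
  rows:
    - [[0,0,0.5],[0,0,0],0]
    - [[0,0,0.5],[0,0,0],0]
    - [[0,0,0],[0,0,0],0]
    - [[0,0,0],[0,0,0],0]

```text
time: 10.12
eef_pos: [370.3, -344.9, 38.9]
ee_rot: [2.817, 1.39, 0.0]
ft_force: [0.5, 0.6, 0.2]
opening: 0.0
grip_force: 0.3
```

Emit:
move_arm:
  rows:
    - [[0,0,0.5],[0,0,0],0]
    - [[0,0,0.5],[0,0,0],0]
    - [[0,0,0],[0,0,0],0]

```text
time: 10.37
eef_pos: [370.0, -345.1, 37.8]
ee_rot: [-2.818, -1.389, 0.0]
ft_force: [0.8, 0.9, 0.6]
opening: 0.0
grip_force: 0.4
```

Emit:
move_arm:
  rows:
    - [[0,0,0.5],[0,0,0],0]
    - [[0,0,0.5],[0,0,0],0]
    - [[0,0,0],[0,0,0],0]

```text
time: 10.62
eef_pos: [369.8, -345.2, 36.7]
ee_rot: [-2.818, -1.389, 0.0]
ft_force: [0.8, 0.7, 0.3]
opening: -0.0
grip_force: 0.4
```

Emit:
move_arm:
  rows:
    - [[0,0,0.4],[0,0,0],0]
    - [[0,0,0.4],[0,0,0],0]
    - [[0,0,0],[0,0,0],0]

```text
time: 10.87
eef_pos: [369.9, -345.3, 36.3]
ee_rot: [-2.818, -1.389, -0.0]
ft_force: [-2.6, 2.3, 7.9]
opening: 0.0
grip_force: 3.8
```

Emit:
move_arm:
  rows:
    - [[0,0,0.4],[0,0,0],0]
    - [[0,0,0],[0,0,0],0]
    - [[0,0,0],[0,0,0],0]

```text
time: 11.12
eef_pos: [369.9, -345.4, 36.2]
ee_rot: [-2.818, -1.389, -0.001]
ft_force: [-2.8, 2.7, 12.0]
opening: 0.4
grip_force: 6.2
```

Green gives: it went down 3 mm and bottomed out, and I held 12 N. Now for a close look at the wedge.

Emit:
move_arm:
  rows:
    - [[0,0,-20],[0,0,0],0]
    - [[0,0,-38],[0,0,0],0.5]
    - [[0,0,-38],[0,0,0],0.5]
    - [[-2.7,39,0],[0,0,0],0.5]
    - [[-2.7,39,0],[0,0,0],0.5]
    - [[-2.7,39,0],[0,0,0],0.5]
    - [[-2.7,39,0],[0,0,0],0.5]
    - [[-2.7,39,0],[0,0,0],0.5]
    - [[0,0,0],[0,0,0],0.5]

```text
time: 11.87
eef_pos: [520.8, -477.3, 129.4]
ee_rot: [2.814, 1.392, -0.003]
ft_force: [-1.0, 1.9, -0.7]
opening: 42.5
grip_force: 0.0
```

Run:
```python
from h import *
p,d=optics.capture("wrist");i=optics.camera_info("wrist");cv2.imwrite("pics/w3.png",p[...,::-1])
print(delta(553,-427))
T=np.array(i["pose"]);K=i["camera_matrix"]; print("cam",T[:3,3].round(0))
h=cv2.cvtColor(p,cv2.COLOR_RGB2HSV); m=cv2.inRange(h,(6,150,60),(17,255,255))
n,l,s,c=cv2.connectedComponentsWithStats(m)
v,u=np.nonzero((m>0)&(d>0)); q=(np.c_[u,v,np.ones(len(u))]@np.linalg.inv(K).T)*d[v,u][:,None]; P=q@T[:3,:3].T+T[:3,3]
k=(np.hypot(P[:,0]-563,P[:,1]+411)<60); P=P[k]
print("z",P[:,2].min(),P[:,2].max(),len(P))
t=P[P[:,2]>44]; b=P[(P[:,2]<18)&(P[:,2]>4)]
for a in (t,b):
    r=cv2.minAreaRect(a[:,:2].astype(np.float32)); print(len(a),a[:,2].mean().round(1),r,cv2.boxPoints(r).round(1).tolist())
```

```text
pos [ 518.  -476.3  129.7] ydir deg -37.5 tilt 0.17 F [-0.95  0.53 -0.82]
[60.4 -2.2 -0.2]
cam [ 568. -411.  272.]
z 3.883359391536942 50.48416011337963 1859
580 47.8 ((550.9251098632812, -425.8095703125), (24.46963882446289, 13.93516731262207), 52.79380416870117) [[538.0, -431.29998779296875], [549.0999755859375, -439.79998779296875], [563.9000244140625, -420.29998779296875], [552.7999877929688, -411.8999938964844]]
1256 12.9 ((562.1007690429688, -411.10101318359375), (65.5197525024414, 19.748546600341797), 53.729854583740234) [[534.7999877929688, -431.70001220703125], [550.7000122070312, -443.3999938964844], [589.4000244140625, -390.5], [573.5, -378.79998779296875]]
```

View pics/w3.png

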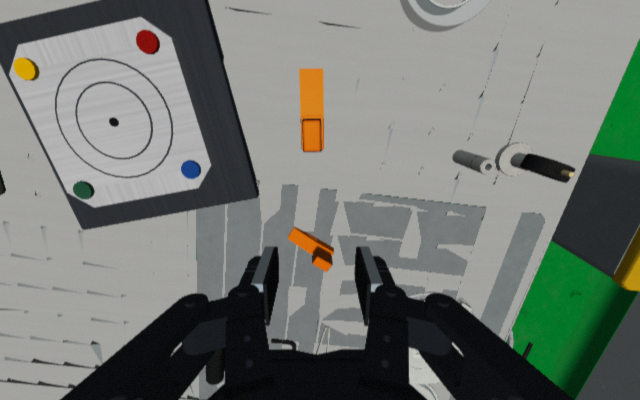

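The wedge is clearly seen: nose (312,70), grip (312,135). The grip top measures 24.5 x 13.9 mm, which matches the description. Pads are at red (148,41), yellow (25,68), green (82,189) and blue (191,169). Grasping now.

Emit:
move_arm:
  rows:
    - [[30,-2.3,0],[0,0,-1],0.5]
    - [[30,-2.3,0],[0,0,0],0.5]
    - [[0,0,30],[0,0,0],0.5]
    - [[0,0,25],[0,0,0],0.5]
    - [[0,0,0],[0,0,0],0.5]

```text
time: 12.33
eef_pos: [547.1, -420.6, 71.9]
ee_rot: [-2.799, -1.413, 0.004]
ft_force: [-1.1, 1.6, -1.8]
opening: 42.8
grip_force: 0.0
```

Run:
```python
from h import *
print(delta(551,-425.8))
p=np.array(cv2.imread("pics/w3.png")[...,::-1])
```

```text
pos [ 547.1 -420.6   71.9] ydir deg -36.4 tilt 0.4 F [-1.14  1.6  -1.78]
[-1.8  6.3 -0. ]
```

Emit:
move_arm:
  rows:
    - [[0,0,0],[0,0,0],0.5]
    - [[0,0,0],[0,0,0],0.5]

```text
time: 12.5
eef_pos: [548.5, -424.8, 78.2]
ee_rot: [2.805, 1.412, 0.0]
ft_force: [0.2, -0.5, 0.3]
opening: 42.7
grip_force: 0.0
```

Emit:
move_arm:
  rows:
    - [[0.5,2.5,20],[0,0,0],0.5]
    - [[0,0,15],[0,0,0],0.5]
    - [[0,0,8],[0,0,0],0.5]
    - [[0,0,0],[0,0,0],0.5]
    - [[0,0,0],[0,0,0],0.5]
    - [[0,0,0],[0,0,0],0.5]

```text
time: 13.0
eef_pos: [551.3, -425.5, 34.6]
ee_rot: [2.805, 1.413, 0.0]
ft_force: [0.2, 0.3, -0.0]
opening: 42.6
grip_force: 0.0
```

Emit:
move_arm:
  rows:
    - [[0,0,7],[0,0,0],0.5]
    - [[0,0,5],[0,0,0],0.5]
    - [[0,0,2],[0,0,0],0.5]
    - [[0,0,0],[0,0,0],0.5]
    - [[0,0,0],[0,0,0],0.5]

```text
time: 13.42
eef_pos: [551.1, -425.0, 19.5]
ee_rot: [-2.805, -1.414, 0.0]
ft_force: [-0.2, -0.1, -0.7]
opening: 42.6
grip_force: 0.0
```

Emit:
move_arm:
  rows:
    - [[0,0,0],[0,0,0],0]
    - [[0,0,0],[0,0,0],0]
    - [[0,0,0],[0,0,0],0]
    - [[0,0,0],[0,0,0],0]
    - [[0,0,0],[0,0,0],0]
  squeeze: 40

```text
time: 13.83
eef_pos: [551.4, -425.2, 19.9]
ee_rot: [2.805, 1.414, 0.0]
ft_force: [0.4, 0.1, 0.6]
opening: 12.8
grip_force: 42.3
```

Emit:
move_arm:
  rows:
    - [[0,0,-8],[0,0,0],0]
    - [[0,0,-13],[0,0,7],0]
    - [[0,0,-13],[0,0,7],0]
    - [[0,0,-13],[0,0,7],0]
    - [[0,0,-13],[0,0,7],0]
    - [[0,0,0],[0,0,7.2],0]
    - [[0,0,0],[0,0,0],0]

```text
time: 14.42
eef_pos: [551.7, -425.0, 80.7]
ee_rot: [3.102, 0.492, 0.001]
ft_force: [0.3, -0.5, -0.7]
opening: 13.2
grip_force: 42.0
```

Emit:
move_arm:
  rows:
    - [[-30,-17,0],[0,0,0],0]
    - [[-33,-19,0],[0,0,0],0]
    - [[-33,-19,0],[0,0,0],0]
    - [[-33,-19,0],[0,0,0],0]
    - [[-33,-19,0],[0,0,0],0]
    - [[-33,-19,0],[0,0,0],0]
    - [[-33,-19,0],[0,0,0],0]
    - [[0,0,0],[0,0,0],0]
    - [[0,0,0],[0,0,0],0]

```text
time: 15.17
eef_pos: [292.4, -371.2, 79.4]
ee_rot: [-3.098, -0.503, -0.004]
ft_force: [1.4, 0.7, -0.7]
opening: 13.2
grip_force: 42.0
```

```bash
cat > look.py <<'E'
import sys
from h import *
name=sys.argv[1]
p,d=optics.capture("wrist");i=optics.camera_info("wrist");cv2.imwrite(f"pics/{name}.png",p[...,::-1])
pads={}
for n in ("red","yellow","green","blue"):
    L=[(c,a,cast(i,c,39.4)[0]) for c,a,m in blobs(p,*COL[n],60)]
    L=[x for x in L if np.hypot(x[2][0]-435,x[2][1]+324)<90]
    if L: c,a,w=max(L,key=lambda x:x[1]); pads[n]=w; print(n,c.round(1),a,w.round(1))
ang=dict(red=45,yellow=135,green=225,blue=315)
if len(pads)>2:
    A=np.array([[np.cos(np.radians(ang[n])),np.sin(np.radians(ang[n]))] for n in pads])*68
    B=np.array([pads[n][:2] for n in pads]); M,_=cv2.estimateAffinePartial2D(A,B)
    print("plate",M[:,2].round(1),"yaw",np.degrees(np.arctan2(M[1,0],M[0,0])).round(2),"scale",np.hypot(M[0,0],M[1,0]).round(3))
T=np.array(i["pose"]);K=i["camera_matrix"]
h=cv2.cvtColor(p,cv2.COLOR_RGB2HSV); m=cv2.inRange(h,(6,150,60),(17,255,255)); n,l,s,c=cv2.connectedComponentsWithStats(m)
for j in range(1,n):
    if s[j,4]>150:
        v,u=np.nonzero((l==j)&(d>0)); q=(np.c_[u,v,np.ones(len(u))]@np.linalg.inv(K).T)*d[v,u][:,None]; P=q@T[:3,:3].T+T[:3,3]
        r=cv2.minAreaRect(P[:,:2].astype(np.float32)); print("orange",c[j].round(0),s[j,4],"z",P[:,2].min().round(1),P[:,2].max().round(1),cv2.boxPoints(r).round(1).tolist())
print(delta(434.7,-323.9))
E
python3 look.py w4
```

```text
green [316.4 105.9] 495 [ 371.7 -345.7   39.4]
orange [609.  19.] 1658 z 2.7 17.4 [[469.8999938964844, -494.6000061035156], [485.70001220703125, -536.4000244140625], [499.0, -531.4000244140625], [483.1000061035156, -489.6000061035156]]
orange [316. 203.] 2968 z 13.7 86.1 [[296.3999938964844, -356.5], [303.8999938964844, -378.79998779296875], [346.6000061035156, -364.5], [339.1000061035156, -342.20001220703125]]
orange [316. 286.] 1281 z 1.1 113.4 [[199.0, -390.29998779296875], [202.89999389648438, -404.3999938964844], [308.3999938964844, -375.5], [304.6000061035156, -361.3999938964844]]
pos [ 294.  -371.8   79.7] ydir deg -71.5 tilt 0.14 F [ 1.68 -0.6  -1.21]
[148.6  -0.8   0.4]
```

View pics/w4.png

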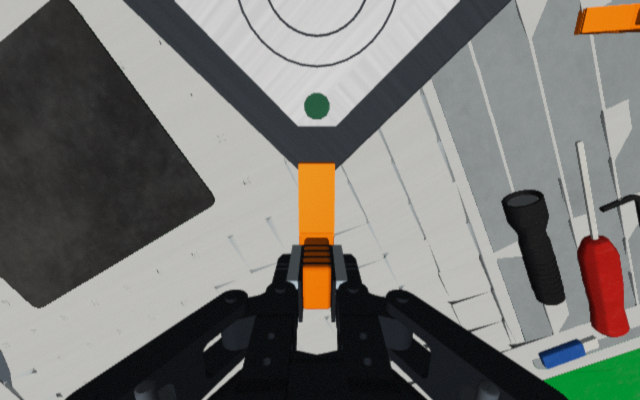

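The nose (316,163) is square to the clipped edge and in line with the green pad (316,106). Lowering onto the base.

Emit:
move_arm:
  rows:
    - [[0,-0.4,20],[0,0,0],0]
    - [[0,0,15],[0,0,0],0]
    - [[0,0,7],[0,0,0],0]
    - [[0,0,2],[0,0,0],0]
    - [[0,0,0],[0,0,0],0]
    - [[0,0,0],[0,0,0],0]
    - [[0,0,0],[0,0,0],0]

```text
time: 15.8
eef_pos: [293.9, -372.5, 36.3]
ee_rot: [3.1, 0.501, 0.0]
ft_force: [0.3, 0.5, -0.9]
opening: 13.5
grip_force: 42.1
```

Emit:
move_arm:
  rows:
    - [[0,0,1],[0,0,0],0]
    - [[0,0,0],[0,0,0],0]
    - [[0,0,0],[0,0,0],0]

```text
time: 16.05
eef_pos: [293.7, -372.0, 34.9]
ee_rot: [3.101, 0.501, 0.001]
ft_force: [0.7, -0.4, -0.2]
opening: 13.2
grip_force: 42.1
```

Emit:
move_arm:
  rows:
    - [[0,0,0.5],[0,0,0],0]
    - [[0,0,0],[0,0,0],0]
    - [[0,0,0],[0,0,0],0]

```text
time: 16.3
eef_pos: [293.5, -372.0, 34.2]
ee_rot: [-3.101, -0.5, -0.0]
ft_force: [-0.3, 0.1, -1.7]
opening: 13.4
grip_force: 42.1
```

Emit:
move_arm:
  rows:
    - [[7,0,0],[0,0,0],0]
    - [[7,0,0],[0,0,0],0]
    - [[0,0,0],[0,0,0],0]
    - [[0,0,0],[0,0,0],0]
    - [[0,0,0],[0,0,0],0]

```text
time: 16.72
eef_pos: [306.8, -367.5, 34.1]
ee_rot: [3.101, 0.501, -0.001]
ft_force: [-0.8, 1.2, -1.1]
opening: 13.2
grip_force: 42.1
```

Emit:
move_arm:
  rows:
    - [[0,0,0.5],[0,0,0],0]
    - [[0,0,0],[0,0,0],0]
    - [[0,0,0],[0,0,0],0]

```text
time: 16.97
eef_pos: [306.6, -367.6, 33.6]
ee_rot: [-3.102, -0.5, 0.0]
ft_force: [-0.4, -0.3, -0.6]
opening: 13.6
grip_force: 42.1
```

Emit:
move_arm:
  rows:
    - [[0,0,0.4],[0,0,0],0]
    - [[0,0,0],[0,0,0],0]
    - [[0,0,0],[0,0,0],0]

```text
time: 17.22
eef_pos: [306.7, -367.6, 33.2]
ee_rot: [-3.102, -0.5, 0.0]
ft_force: [-0.2, 0.3, -0.9]
opening: 13.1
grip_force: 42.1
```

Emit:
move_arm:
  rows:
    - [[0,0,0.4],[0,0,0],0]
    - [[0,0,0],[0,0,0],0]
    - [[0,0,0],[0,0,0],0]

```text
time: 17.47
eef_pos: [306.7, -367.6, 32.8]
ee_rot: [3.101, 0.5, 0.0]
ft_force: [-0.2, -0.0, -2.1]
opening: 13.5
grip_force: 42.2
```

Emit:
move_arm:
  rows:
    - [[0,0,0.4],[0,0,0],0]
    - [[0,0,0],[0,0,0],0]
    - [[0,0,0],[0,0,0],0]

```text
time: 17.72
eef_pos: [306.7, -367.7, 32.8]
ee_rot: [-3.101, -0.5, -0.0]
ft_force: [-2.4, 2.0, 6.4]
opening: 13.3
grip_force: 43.2
```

Emit:
move_arm:
  rows:
    - [[0,0,-0.4],[0,0,0],0]
    - [[4,0,0],[0,0,0],0]
    - [[4,0,0],[0,0,0],0]
    - [[4,0,0],[0,0,0],0]
    - [[3,0,0],[0,0,0],0]
    - [[0,0,0],[0,0,0],0]
    - [[0,0,0],[0,0,0],0]

```text
time: 18.3
eef_pos: [321.6, -362.8, 32.9]
ee_rot: [3.101, 0.501, 0.0]
ft_force: [1.3, 0.6, 0.8]
opening: 13.1
grip_force: 42.3
```

Emit:
move_arm:
  rows:
    - [[1,0,0],[0,0,0],0]
    - [[1,0,0],[0,0,0],0]
    - [[0,0,0],[0,0,0],0]
    - [[0,0,0],[0,0,0],0]

```text
time: 18.63
eef_pos: [322.7, -362.3, 32.9]
ee_rot: [3.101, 0.5, -0.0]
ft_force: [-1.6, -0.9, 2.3]
opening: 13.5
grip_force: 42.4
```

Emit:
move_arm:
  rows:
    - [[1,0,0],[0,0,0],0]
    - [[0,0,0],[0,0,0],0]
    - [[0,0,0],[0,0,0],0]

```text
time: 18.88
eef_pos: [323.8, -362.0, 32.9]
ee_rot: [3.101, 0.5, -0.0]
ft_force: [-1.0, -0.0, 1.7]
opening: 13.4
grip_force: 42.5
```

Emit:
move_arm:
  rows:
    - [[0.7,0,0],[0,0,0],0]
    - [[0,0,0],[0,0,0],0]
    - [[0,0,0],[0,0,0],0]

```text
time: 19.13
eef_pos: [324.5, -361.7, 32.9]
ee_rot: [3.101, 0.5, -0.0]
ft_force: [-1.3, -1.1, 2.5]
opening: 13.4
grip_force: 42.5
```

Emit:
move_arm:
  rows:
    - [[0.6,0,0],[0,0,0],0]
    - [[0,0,0],[0,0,0],0]
    - [[0,0,0],[0,0,0],0]

```text
time: 19.38
eef_pos: [325.1, -361.6, 32.9]
ee_rot: [3.101, 0.5, -0.0]
ft_force: [-1.5, -0.3, 2.9]
opening: 13.1
grip_force: 42.6
```

Emit:
move_arm:
  rows:
    - [[0.5,0,0],[0,0,0],0]
    - [[0,0,0],[0,0,0],0]
    - [[0,0,0],[0,0,0],0]

```text
time: 19.63
eef_pos: [325.6, -361.4, 32.9]
ee_rot: [3.101, 0.5, -0.0]
ft_force: [-2.1, -1.2, 3.0]
opening: 13.7
grip_force: 42.6
```

Emit:
move_arm:
  rows:
    - [[0.4,0,0],[0,0,0],0]
    - [[0,0,0],[0,0,0],0]
    - [[0,0,0],[0,0,0],0]

```text
time: 19.88
eef_pos: [325.9, -361.3, 32.9]
ee_rot: [3.101, 0.5, -0.0]
ft_force: [-2.1, -0.2, 3.7]
opening: 13.2
grip_force: 42.7
```

Emit:
move_arm:
  rows:
    - [[0.4,0,0],[0,0,0],0]
    - [[0,0,0],[0,0,0],0]
    - [[0,0,0],[0,0,0],0]

```text
time: 20.13
eef_pos: [326.3, -361.1, 32.9]
ee_rot: [3.101, 0.5, -0.0]
ft_force: [-1.6, -1.2, 2.9]
opening: 13.5
grip_force: 42.7
```

Emit:
move_arm:
  rows:
    - [[0.4,0,0],[0,0,0],0]
    - [[0,0,0],[0,0,0],0]
    - [[0,0,0],[0,0,0],0]

```text
time: 20.38
eef_pos: [326.7, -361.0, 32.9]
ee_rot: [3.101, 0.5, -0.0]
ft_force: [-3.2, -0.5, 4.0]
opening: 13.4
grip_force: 42.7
```

Emit:
move_arm:
  rows:
    - [[0,0,0],[0,0,0],0.3]
    - [[0,0,0],[0,0,0],0.4]
    - [[0,0,0],[0,0,0],0.4]
    - [[0,0,0],[0,0,0],0.4]
    - [[0,0,-10],[0,0,0],0.4]
    - [[0,0,-25],[0,0,0],0.4]
    - [[-8,0,-35],[0,0,0],0.4]
    - [[0,0,0],[0,0,0],0.4]
    - [[0,0,0],[0,0,0],0.4]

```text
time: 21.13
eef_pos: [320.1, -364.1, 104.7]
ee_rot: [3.1, 0.501, 0.006]
ft_force: [1.3, 0.9, -0.7]
opening: 33.8
grip_force: 0.0
```

```bash
python3 look.py w5
```

```text
yellow [208.7  42.4] 516 [ 412.5 -259.2   39.4]
green [313.3 147.4] 331 [ 370.1 -344.2   39.4]
blue [416.6  42.3] 498 [ 454.9 -386.5   39.4]
plate [ 433.7 -322.9] yaw -26.55 scale 0.986
orange [623.  66.] 421 z 3.2 36.6 [[480.1000061035156, -518.7000122070312], [495.70001220703125, -565.0], [504.6000061035156, -562.0], [489.1000061035156, -515.7000122070312]]
orange [570.  71.] 1367 z 1.2 32.7 [[468.1000061035156, -493.29998779296875], [487.70001220703125, -545.5999755859375], [500.5, -540.7999877929688], [480.8999938964844, -488.5]]
orange [315. 198.] 1551 z 12.0 61.6 [[309.3999938964844, -355.1000061035156], [315.70001220703125, -374.6000061035156], [359.79998779296875, -360.3999938964844], [353.5, -340.79998779296875]]
pos [ 319.8 -363.3  103.5] ydir deg -71.6 tilt 0.12 F [-0.14  0.39 -0.64]
[121.5  -1.2   0.3]
```

View pics/w5.png

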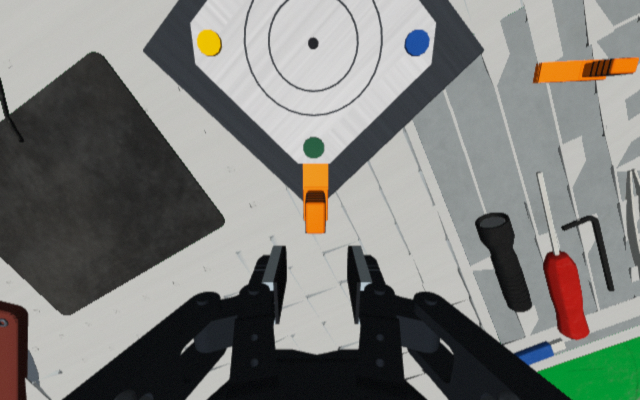

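The wedge lies under the green corner at (315,190) and the plate is undisturbed. Now the proof presses, red first.

Emit:
move_arm:
  rows:
    - [[37.9,0,0],[0,0,0],0]
    - [[37.9,0,0],[0,0,0],0]
    - [[37.9,0,0],[0,0,0],0]
    - [[37.9,0,0],[0,0,0],0]
    - [[37.9,0,10],[0,0,0],0]
    - [[0,0,22],[0,0,0],0]
    - [[0,0,20],[0,0,0],0]
    - [[0,0,6],[0,0,0],0]
    - [[0,0,0],[0,0,0],0]
    - [[0,0,0],[0,0,0],0]

```text
time: 22.02
eef_pos: [498.2, -304.3, 44.8]
ee_rot: [-3.102, -0.498, 0.002]
ft_force: [-0.9, -0.2, 1.5]
opening: 0.1
grip_force: 0.0
```

Emit:
move_arm:
  rows:
    - [[0,0,0],[0,0,0],0]
    - [[0,0,0],[0,0,0],0]

```text
time: 22.18
eef_pos: [499.3, -304.4, 45.9]
ee_rot: [3.101, 0.499, 0.002]
ft_force: [0.0, -0.2, 0.2]
opening: 0.0
grip_force: 0.0
```

Emit:
move_arm:
  rows:
    - [[0,-1,3],[0,0,0],0]
    - [[0,0,2],[0,0,0],0]
    - [[0,0,0.7],[0,0,0],0]
    - [[0,0,0],[0,0,0],0]
    - [[0,0,0],[0,0,0],0]
    - [[0,0,0],[0,0,0],0]

```text
time: 22.68
eef_pos: [498.8, -302.7, 39.3]
ee_rot: [-3.101, -0.501, -0.0]
ft_force: [-0.4, 1.9, 5.1]
opening: -0.2
grip_force: 2.4
```

Emit:
move_arm:
  rows:
    - [[0,0,0.5],[0,0,0],0]
    - [[0,0,0],[0,0,0],0]
    - [[0,0,0],[0,0,0],0]

```text
time: 22.93
eef_pos: [498.8, -302.7, 39.2]
ee_rot: [-3.101, -0.501, -0.001]
ft_force: [-3.5, 4.6, 10.3]
opening: -0.1
grip_force: 5.4
```

Emit:
move_arm:
  rows:
    - [[0,0,-8],[0,0,0],0]
    - [[-22.5,-22.3,0],[0,0,0],0]
    - [[-22.5,-22.3,0],[0,0,0],0]
    - [[-22.5,-22.3,0],[0,0,0],0]
    - [[0,0,0],[0,0,0],0]
    - [[0,0,4],[0,0,0],0]
    - [[0,0,2.5],[0,0,0],0]
    - [[0,0,0],[0,0,0],0]
    - [[0,0,0],[0,0,0],0]

```text
time: 23.68
eef_pos: [414.1, -261.4, 40.2]
ee_rot: [3.1, 0.5, -0.001]
ft_force: [0.8, -0.4, -0.2]
opening: -0.2
grip_force: 0.0
```

Emit:
move_arm:
  rows:
    - [[0,0,0.8],[0,0,0],0]
    - [[0,0,0.4],[0,0,0],0]
    - [[0,0,0],[0,0,0],0]
    - [[0,0,0],[0,0,0],0]

```text
time: 24.02
eef_pos: [413.9, -261.4, 39.3]
ee_rot: [3.101, 0.5, 0.001]
ft_force: [-0.6, -1.0, 3.3]
opening: 0.4
grip_force: 2.1
```

Emit:
move_arm:
  rows:
    - [[0,0,0.3],[0,0,0],0]
    - [[0,0,0],[0,0,0],0]
    - [[0,0,0],[0,0,0],0]
    - [[0,0,0],[0,0,0],0]

```text
time: 24.35
eef_pos: [413.9, -261.4, 39.2]
ee_rot: [3.101, 0.5, 0.001]
ft_force: [-2.0, -0.4, 9.9]
opening: 0.3
grip_force: 4.6
```

Emit:
move_arm:
  rows:
    - [[0,0,-8],[0,0,0],0]
    - [[-22.6,21.9,0],[0,0,0],0]
    - [[-22.6,21.9,0],[0,0,0],0]
    - [[-22.6,21.9,0],[0,0,0],0]
    - [[0,0,0],[0,0,0],0]
    - [[0,0,4],[0,0,0],0]
    - [[0,0,2.5],[0,0,0],0]
    - [[0,0,0],[0,0,0],0]
    - [[0,0,0],[0,0,0],0]

```text
time: 25.1
eef_pos: [370.5, -343.1, 39.8]
ee_rot: [-3.1, -0.504, 0.001]
ft_force: [-0.3, -0.6, 0.5]
opening: 0.5
grip_force: 0.0
```

Emit:
move_arm:
  rows:
    - [[0,0,0.8],[0,0,0],0]
    - [[0,0,0.4],[0,0,0],0]
    - [[0,0,0],[0,0,0],0]
    - [[0,0,0],[0,0,0],0]

```text
time: 25.43
eef_pos: [370.3, -344.1, 39.0]
ee_rot: [-3.101, -0.502, -0.0]
ft_force: [-0.1, 0.7, 1.1]
opening: -0.2
grip_force: 0.5
```

Emit:
move_arm:
  rows:
    - [[0,0,0.4],[0,0,0],0]
    - [[0,0,0],[0,0,0],0]
    - [[0,0,0],[0,0,0],0]

```text
time: 25.68
eef_pos: [370.2, -344.2, 38.8]
ee_rot: [-3.101, -0.501, -0.001]
ft_force: [-0.4, 2.3, 6.9]
opening: -0.2
grip_force: 3.3
```

Emit:
move_arm:
  rows:
    - [[0,0,0.2],[0,0,0],0]
    - [[0,0,0],[0,0,0],0]
    - [[0,0,0],[0,0,0],0]

```text
time: 25.93
eef_pos: [370.2, -344.2, 38.8]
ee_rot: [-3.101, -0.5, -0.001]
ft_force: [-0.1, 4.2, 9.2]
opening: -0.1
grip_force: 4.7
```

Emit:
move_arm:
  rows:
    - [[0,0,-8],[0,0,0],0]
    - [[22.5,22.8,0],[0,0,0],0]
    - [[22.5,22.8,0],[0,0,0],0]
    - [[22.5,22.8,0],[0,0,0],0]
    - [[0,0,0],[0,0,0],0]
    - [[0,0,4],[0,0,0],0]
    - [[0,0,2.2],[0,0,0],0]
    - [[0,0,0],[0,0,0],0]
    - [[0,0,0],[0,0,0],0]

```text
time: 26.68
eef_pos: [454.4, -387.7, 40.0]
ee_rot: [-3.101, -0.499, 0.001]
ft_force: [-0.3, -0.9, 0.6]
opening: -0.1
grip_force: 0.0
```

Emit:
move_arm:
  rows:
    - [[0,0,0.8],[0,0,0],0]
    - [[0,0,0.4],[0,0,0],0]
    - [[0,0,0],[0,0,0],0]
    - [[0,0,0],[0,0,0],0]

```text
time: 27.02
eef_pos: [455.1, -387.8, 39.3]
ee_rot: [-3.101, -0.5, -0.0]
ft_force: [-3.1, 1.6, 7.1]
opening: 0.1
grip_force: 3.0
```

Blue is firm too. I'll hold it briefly, then lift clear and check.

Emit:
move_arm:
  rows:
    - [[0,0,0.1],[0,0,0],0]
    - [[0,0,0],[0,0,0],0]
    - [[0,0,0],[0,0,0],0]
    - [[0,0,-10],[0,0,0],0]
    - [[0,0,-35],[0,0,0],0]
    - [[-38,0,-15],[0,0,0],0]
    - [[-38,0,0],[0,0,0],0]
    - [[-20,0,0],[0,0,0],0]
    - [[0,0,0],[0,0,0],0]
    - [[0,0,0],[0,0,0],0]

```text
time: 27.85
eef_pos: [363.5, -418.7, 99.6]
ee_rot: [3.102, 0.497, 0.002]
ft_force: [1.0, -0.3, -0.4]
opening: -0.1
grip_force: 0.0
```

```bash
python3 look.py w6
python3 - <<'E'
from station import ticket
print(ticket.job_done())
E
```

```text
yellow [110.5  81.8] 479 [ 414.3 -259.2   39.4]
green [224.6 181.1] 321 [ 371.9 -344.9   39.4]
blue [316.2  81. ] 455 [ 457.3 -387.3   39.4]
plate [ 435.8 -323.3] yaw -26.41 scale 0.993
orange [491. 103.] 1473 z 1.7 38.3 [[470.20001220703125, -493.8999938964844], [486.70001220703125, -538.0], [499.29998779296875, -533.2999877929688], [482.8999938964844, -489.20001220703125]]
orange [238. 216.] 1122 z -1.6 44.0 [[294.0, -355.5], [302.3999938964844, -380.1000061035156], [361.20001220703125, -360.1000061035156], [352.8999938964844, -335.5]]
orange [224. 251.] 587 z -1.7 62.9 [[271.5, -368.1000061035156], [340.29998779296875, -371.0], [341.1000061035156, -351.5], [272.29998779296875, -348.6000061035156]]
pos [ 364.8 -418.2   99.4] ydir deg -71.7 tilt 0.08 F [-0.09 -0.01 -0.28]
[ 96.  -67.6   0.1]
the job is handed in; nothing more can be done
None
```

The job is handed in, with no verdict returned: green was the corner that gave, the wedge is under it and let go, and all four pads then pressed firm in the order red, yellow, green, blue (7–10 N each, green sinking about 0.6 mm), finishing at about 28 s.

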